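# Uncover the candle tiles and hang the cover up

## Robot

A 6-joint arm with a two-finger parallel gripper is mounted at the origin on the work surface. World frame = base frame: x ahead of the robot, y to its left, z up, the work surface at z = 0. Lengths are in m, angles in rad, forces in N, time in s.
With the tool pointing down it reaches from about 0.425 to 0.925 m from the base axis. Payload 12.5 kg.
Tool frame: the origin (TCP) lies midway between the tips of the shut fingers; the grasp point (between the pads) lies 19 mm behind it; z points along the fingers, y is the direction in which the jaws open and shut (so a half turn about z gives the same grasp; the last joint's range is limited). The gripper opens to 85 mm and grips with 20 to 120 N. Pads are 22 mm wide; open, the fingers measure 114 mm over their backs; the gripper's body (76 mm by 85 mm) begins 54 mm behind the grasp point. The pads swing forward as they close: fully open they stand 13 mm farther back than shut.
Start: joints at [1.083, 0.491, 1.559, -0, 1.092, -0.106], TCP at [0.233, 0.58, 0.231] pointing down, gripper open.
Joint ranges: [-3.1, 3.1], [-0.84, 2.19], [0.05, 2.79], [-1.13, 4.28], [0.06, 2.93], [-2.69, 2.69]. Speed limits (rad/s): [2.22, 2.22, 2.79, 3.14, 3.14, 3.14].

## Interface

Orientations are given as a rotation vector (axis times angle).
In Python, from workcell import bot, viewer, look_for, trace, mark_of gives the robot as it stands. The module is installed in compiled form; this text tells all that it offers.
- The arm moves only by the shell command python3 -m pendant 'ROWS'. ROWS is JSON, one flat list of numbers, 5 for each row, row after row: the shift along the world's x, y, z in mm, then the turn about the world's z in degrees, then the opening, from 0 (shut) to 1 (fully open). In form: [x, y, z, spin, hand, x, y, z, spin, hand, ...]. A call has exactly 8 rows; each row is the pose to reach, as a shift and turn from the pose commanded when the call began; what a row does not reach only later rows make up. A row lasts 1/8 s, in which the tool goes at most 62.5 mm and 10.7 degrees, less where a joint would pass 70% of its speed; a pose out of reach is approached as far as the arm can. A call with a gripper value outside its range is refused whole. The fingers move at their own pace and stop on an object; the grip force is fixed at half the most. Time passes only in rows, so rows that repeat a pose let the fingers close, or fill a call up. It gives the time, the measured TCP pose, the force and the opening at its end, in the units of the state.
- bot.state(): the state, without advancing time (a new reading comes with each control period).
- viewer.get_image(name): name is "side" or "top" or "wrist"; returns a dict with "frame" (384x512x3 uint8, blue, green, red), "camera_matrix" (3x3 intrinsics, pixels), "xyz" and "rotation" of the camera in the world. Camera axes: x right, y down, z forward; pixel columns grow to the right and rows downward; lengths in m; the calibration is good to about 2 mm. The wrist camera is an equidistant fisheye: a pixel r from the principal point sees the ray r / f radians off the axis. A picture is of the moment at which its call begins. There is no depth.
- bot.hand_in(): hands the job in, once; it reports no verdict.
Trained networks look in a picture, given as the dict that the camera call returned (one of the last four; its "shot" number tells which), for a name from the list of things; names that differ only in an ending like _2 or _b are one class to them, and where a whole thing is asked for, a point or a joint stands for the part that bears it (a point fixed in the world has none). Each returns a list of dicts, best first, with "score" (0 to 1); they miss things now and then, are a little off and sometimes report something else, mostly with a low value. They report only what shows in the picture. A call takes as long as a camera call. They do not tell look-alikes from the thing itself.
- look_for(picture, thing): "centre" ([x, y, z] in m, in the coordinates of the camera as it stood for that picture, good to about 4 mm: the middle of the surface that is visible of it).
- trace(picture, thing): "pixels" (384x512 bool, what is visible of it).
- mark_of(picture, thing): "centre" ([x, y, z] in m, in the coordinates of the camera as it stood for that picture, good to about 4 mm: a listed point, or the origin of a listed thing).
The state is a dict: "time": time; "q": joint angles; "joint_vel": joint speeds; "effort": joint torques, N m; "eef_pos": TCP position; "eef_rot": TCP orientation; "wrist_force": force on the tool from outside, world axes, zero at the start; "torque": the same for the moment, N m; "gripper_width": finger opening in m.
Only numpy, scipy, OpenCV 4.12 (cv2) and the standard library are available. Lean on these libraries where they do the work, as an engineer would, in place of code of your own. Each camera call takes 0.05 s, during which the arm holds its last target.

## Task

The stack of candle tiles in the blue-lipped rack is held flat by a green cover plate with a red bar handle and a grippy rubber underside. Take the cover's weight just off the tiles, slide it level out through the rack's open end without dragging the tiles along, and hang it by its red bar across both prongs of the hook stand. Before letting go, hold a gentle downward tug of about 1 kg (10 N) for half a second to be sure that it is held; then let go and leave everything else where it stands.

Things in the scene. Friction and masses are not known exactly. Their poses are not given: they have to be found in the camera images.
- rack: Fixed dark steel rack, a channel along its y axis, 190 x 126 mm, 53 mm high; origin: centre of its underside. 8 mm floor; 165 mm between the side walls. Blue lips on the walls (y = -55 to +55 mm) reach inward to x = +/-73 mm, underside 48 mm above the table, top 53 mm. A 44 mm high blue stop closes the -y end (inner face y = -58 mm); the +y end is open.
- rack_mouth (a point): Middle of the rack's open end, 63 mm along the rack's +y from its origin, 38 mm above the table (level with the cover's underside). The table is free for 150 mm beyond it along +y.
- cover_bar (a point): Centre of the cover plate's red bar, where it is grasped; axes as the cover's. Bar 140 mm long (x), 10 mm wide (y), 12 mm high (z), on two 8 mm posts at x = +/-66 mm, 124 mm clear between them. 53 mm of clear height between plate and bar. At the start 103 mm above the table.
- cover: Loose cover, about 0.4 kg: green-painted steel plate 160 (x) x 110 (y) x 4 mm over a 2 mm rubber face. Origin: centre of the rubber underside, 65 mm below the bar's centre; z up. It lies on the top tile, its x edges under the rack's lips with 4 mm free height: it can only be slid out along the rack's +y. The rubber grips the top tile and drags it along if slid with its weight on it.
- stand: Fixed hook stand of 10 mm dark steel rod on a grey base 165 x 190 x 10 mm; origin on the table under the prong seats. Uprights at x = +95 mm, 190 mm high. Two prongs at y = +/-45 mm slope from them towards -x to a level seat (x = -12 to +12 mm, top 170 mm above the table) and end in tips turned up at x = -30 mm, top 188 mm.
- stand_seat (a point): Where the bar's centre is when the cover hangs right: midway between the prongs, 176 mm above the table; axes as the stand's. The bar comes in from -x over the tips, with the prongs between bar and plate, lying along the stand's y, and is lowered into the seats. The stand is rigid.
- tile1_center (a point): Centre of the white candle tile, 150 (x) x 100 (y) x 10 mm, glazed and slippery, loose, 0.33 kg: bottom of the stack in the rack.
- tile2_center (a point): Centre of the terracotta candle tile, 150 (x) x 100 (y) x 10 mm, glazed and slippery, loose, 0.33 kg: middle of the stack in the rack.
- tile3_center (a point): Centre of the blue candle tile, 150 (x) x 100 (y) x 10 mm, glazed and slippery, loose, 0.33 kg: top of the stack in the rack.
- cup_a: Loose steel candle cup with black rim, a black bar and a wooden wick stick, 83 mm across, 135 mm high; origin under its centre. Bystander.
- cup_b: Loose steel candle cup with black rim, a black bar and a wooden wick stick, 83 mm across, 135 mm high; origin under its centre. Bystander.
- cup_c: Loose steel candle cup with black rim, a black bar and a wooden wick stick, 83 mm across, 135 mm high; origin under its centre. Bystander.
- wick_box: Loose cardboard box 90 x 160 x 50 mm; origin under its centre. Bystander.
- jar: Loose amber jar 64 mm across, 110 mm high; origin under its centre. Bystander.
There are look-alikes about, which are no part of the job. Leave any yellow look-alike of the cover alone.

How it is judged:
On the way, in this order (a step that is already met when the one before it is completed fails the run):
1. the cover comes out of the rack's open end level (0.12 rad) and low: 65 to 140 mm along the channel, within 12 mm of its middle, raised less than 12 mm (y of cover_bar in the frame of rack between 0.065 and 0.14 m and x of cover_bar in the frame of rack between -0.012 and 0.012 m and z of cover_bar in the frame of rack between 0.095 and 0.115 m and angle between cover's own z axis and vertical below 0.12 rad), for 0.05 s.
2. the cover hangs by its bar in both prongs and, still gripped, is tugged down: over 8 N on the prongs in all, its weight of 3 to 5 N included, for 0.2 s (x of cover_bar in the frame of stand_seat between -0.014 and 0.014 m and y of cover_bar in the frame of stand_seat between -0.016 and 0.016 m and z of cover_bar in the frame of stand_seat between -0.007 and 0.007 m and angle between cover's own z axis and vertical below 0.12 rad and angle between the x axis of cover and the y axis of stand, either way round below 0.2 rad and contact force between cover and stand above 8 N and contact force between the fingers and cover above 2 N), for 0.2 s.
At the end, for the whole second after the job is handed in: The cover hangs at rest on the stand, the bar's centre within 14 mm (x), 16 mm (y) and 7 mm (z) of stand_seat, bar along the stand's y within 0.2 rad, plate level within 0.12 rad; each tile within 8 mm of where it was (x of cover_bar in the frame of stand_seat between -0.014 and 0.014 m and y of cover_bar in the frame of stand_seat between -0.016 and 0.016 m and z of cover_bar in the frame of stand_seat between -0.007 and 0.007 m and angle between cover's own z axis and vertical below 0.12 rad and angle between the x axis of cover and the y axis of stand, either way round below 0.2 rad and distance of each of tile1_center, tile2_center, tile3_center from where it was at the start of the episode below 0.008 m and contact force between cover and stand above 1.5 N and linear speed of cover below 0.03 m/s); the robot touches nothing.
It fails at once if a tile is shifted by more than 8 mm (distance of any of tile1_center, tile2_center, tile3_center from where it was at the start of the episode above 0.008 m).
It fails at once if the cover is forced against the rack with over 35 N (contact force between cover and rack above 35 N).
It fails at once if the cover is pulled or dropped on the prongs with over 40 N (contact force between cover and stand above 40 N).
It fails at once if a bystander is moved by more than 30 mm (distance of any of cup_a, cup_b, cup_c, wick_box, jar from where it was at the start of the episode above 0.03 m).
It also fails if it takes over 64 s, if anything falls off the work surface, if the arm or the gripper's body presses on something with over 40 N, if the wrist force passes 120 N, or if a joint passes its speed limit or range.

## Working session

There is one attempt and no reset: what is moved stays moved. The work goes in short steps, Python scripts to look and compute and a shell command to move; the robot and the scene stay as the last step left them, time stands still between calls to the robot, and variables do not carry over. Pictures are saved under pics/ and viewed, and the job is handed in when it is done.

```bash
mkdir -p pics
cat > h.py <<'E'
import cv2, numpy as np
from workcell import bot, viewer, look_for, trace, mark_of
def W(p,c): return np.array(p['rotation'])@np.array(c)+np.array(p['xyz'])
E
python3 - <<'E'
from h import *
s=bot.state(); print(s['time'],s['eef_pos'],s['eef_rot'],s['wrist_force'],s['gripper_width'])
for n in ['side','top']:
    p=viewer.get_image(n); cv2.imwrite(f'pics/{n}0.png',p['frame'])
    print(n,np.round(p['xyz'],3).tolist(),np.round(p['camera_matrix'],1).tolist(),np.round(p['rotation'],3).tolist())
    for t in ['rack','rack_mouth','cover_bar','cover','stand','stand_seat','tile3_center']:
        print(t,[(round(d['score'],2),np.round(W(p,d['centre']),3).tolist()) for d in mark_of(p,t)])
print(bot.state()['time'])
E
```

```text
0.0 [0.23272802 0.57980617 0.2306986 ] [-5.95971414e-01 -3.08420269e+00  1.76846055e-03] [-0.63047584  1.30277255  0.53362389] 0.08507668837681745
side [0.184, 0.469, 0.755] [[378.6, 0.0, 253.0], [0.0, 378.6, 188.8], [0.0, 0.0, 1.0]] [-0.754, 2.576, -1.14]
rack [(0.95, [-1.027, -0.743, -0.457]), (0.21, [-0.89, -0.606, -0.319])]
rack_mouth [(0.82, [-0.898, -0.614, -0.327])]
cover_bar [(0.77, [-0.023, 0.261, 0.548]), (0.72, [-1.013, -0.728, -0.442]), (0.7, [-0.901, -0.616, -0.33]), (0.58, [-1.131, -0.846, -0.56]), (0.38, [-1.067, -0.782, -0.496])]
cover [(0.95, [-1.055, -0.77, -0.484]), (0.72, [-1.054, -0.77, -0.483]), (0.67, [-0.82, -0.535, -0.249]), (0.57, [0.048, 0.332, 0.619])]
stand [(0.9, [0.278, 0.562, 0.849])]
stand_seat [(0.71, [0.069, 0.354, 0.64])]
tile3_center [(0.52, [-1.066, -0.781, -0.495]), (0.31, [-1.434, -1.149, -0.863])]
top [0.339, -0.074, 1.206] [[381.7, 0.0, 251.9], [0.0, 381.7, 195.6], [0.0, 0.0, 1.0]] [-2.107, 2.137, -0.213]
rack [(0.42, [0.274, -0.14, 1.14])]
rack_mouth [(0.81, [0.006, -0.407, 0.873])]
cover_bar [(0.96, [0.406, -0.007, 1.273]), (0.7, [1.053, 0.64, 1.92]), (0.69, [-0.162, -0.575, 0.704])]
cover [(0.9, [0.436, 0.022, 1.302]), (0.8, [-0.158, -0.571, 0.709]), (0.73, [1.06, 0.647, 1.927])]
stand [(0.72, [0.971, 0.558, 1.838])]
stand_seat [(0.7, [0.939, 0.526, 1.806])]
tile3_center [(0.25, [0.272, -0.141, 1.139])]
0.8
```

Camera rotation is a rotation vector, so I'll fix the helper.

```bash
cat > h.py <<'E'
import cv2, numpy as np
from workcell import bot, viewer, look_for, trace, mark_of
def R(p): return cv2.Rodrigues(np.array(p['rotation'],float))[0]
def W(p,c): return R(p)@np.array(c)+np.array(p['xyz'])
def px(p,c):
    c=np.array(c); K=np.array(p['camera_matrix']); u=K@c; return np.round(u[:2]/u[2]).astype(int).tolist()
def proj(p,w):
    return px(p,R(p).T@(np.array(w)-np.array(p['xyz'])))
def ray_at(p,uv,z):
    K=np.array(p['camera_matrix']); d=R(p)@np.linalg.inv(K)@np.array([uv[0],uv[1],1.]); o=np.array(p['xyz']); return o+d*(z-o[2])/d[2]
E
python3 - <<'E'
from h import *
for n in ['side','top']:
    p=viewer.get_image(n); 
    for t in ['rack','rack_mouth','cover_bar','cover','stand','stand_seat','tile3_center']:
        print(n,t,[(round(d['score'],2),np.round(W(p,d['centre']),3).tolist(),px(p,d['centre'])) for d in mark_of(p,t)])
E
```

```text
side rack [(0.71, [0.546, -0.229, 0.005], [277, 199])]
side rack_mouth [(0.79, [0.527, -0.167, 0.041], [272, 205]), (0.7, [0.546, -0.22, 0.011], [276, 199])]
side cover_bar [(0.83, [0.547, -0.222, 0.103], [277, 174]), (0.83, [0.32, 0.127, 0.066], [288, 327]), (0.56, [0.268, -0.231, 0.065], [377, 223])]
side cover [(0.96, [0.266, -0.23, 0.003], [372, 240]), (0.96, [0.32, 0.125, 0.004], [287, 341]), (0.57, [0.546, -0.223, 0.039], [277, 191]), (0.51, [0.545, -0.222, 0.103], [278, 174])]
side stand [(0.83, [0.504, 0.267, -0.001], [172, 352]), (0.16, [0.541, -0.223, 0.013], [278, 198])]
side stand_seat [(0.76, [0.502, 0.264, 0.177], [160, 304])]
side tile3_center [(0.74, [0.782, 0.214, 0.004], [98, 270])]
top rack []
top rack_mouth [(0.9, [0.523, -0.164, 0.04], [278, 210])]
top cover_bar [(0.95, [0.262, -0.231, 0.064], [305, 297]), (0.73, [0.54, -0.222, 0.098], [299, 201]), (0.57, [0.315, 0.122, 0.066], [183, 280])]
top cover [(0.76, [0.546, -0.222, 0.033], [297, 203]), (0.73, [0.26, -0.227, -0.001], [301, 296]), (0.71, [0.318, 0.118, -0.001], [188, 279]), (0.45, [0.778, -0.194, -0.001], [285, 136]), (0.17, [0.795, -0.092, 0.0], [254, 131])]
top stand [(0.55, [0.503, 0.265, -0.003], [143, 220]), (0.31, [0.773, 0.066, 0.002], [206, 138])]
top stand_seat [(0.63, [0.501, 0.266, 0.174], [125, 212]), (0.55, [0.395, -0.433, 0.0], [365, 251])]
top tile3_center [(0.65, [0.398, -0.43, -0.002], [363, 250])]
```

View pics/side0.png

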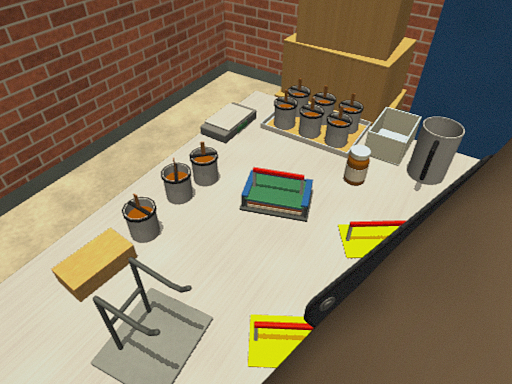

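View pics/top0.png

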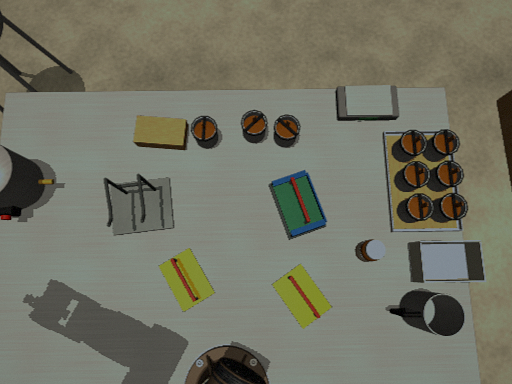

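Candidates for the cover: green plate in the blue-lipped rack at top (299,201) / side (277,180); yellow plates at top (185,279) and (302,297). Green one in the rack fits. I'll confirm in a crop and measure the bar's and stand's headings.

Run:
```python
from h import *
p=viewer.get_image('top'); f=p['frame']
def barpts(p,f,box,z):
    hsv=cv2.cvtColor(f,cv2.COLOR_BGR2HSV).astype(int)
    m=(((hsv[...,0]<8)|(hsv[...,0]>172))&(hsv[...,1]>150)&(hsv[...,2]>90))
    mm=np.zeros_like(m); x0,y0,x1,y1=box; mm[y0:y1,x0:x1]=m[y0:y1,x0:x1]
    ys,xs=np.nonzero(mm); r=cv2.minAreaRect(np.c_[xs,ys].astype(np.float32))
    b=cv2.boxPoints(r); 
    w=np.array([ray_at(p,c,z)[:2] for c in b]); c=w.mean(0)
    e=[w[1]-w[0],w[2]-w[1]]; e=max(e,key=np.linalg.norm); e=e*np.sign(e[0])
    return len(xs),c.round(4),np.linalg.norm(e).round(3),np.degrees(np.arctan2(e[1],e[0])).round(2)
print('top bar',barpts(p,f,(270,165,330,240),0.109))
q=viewer.get_image('side')
print('side bar',barpts(q,q['frame'],(240,160,320,190),0.105))
cv2.imwrite('pics/c1.png',np.hstack([cv2.resize(f[160:250,255:345],(400,400),interpolation=3),cv2.resize(q['frame'][150:225,235:320],(400,400),interpolation=3)]))
cv2.imwrite('pics/c2.png',np.hstack([cv2.resize(f[165:245,90:190],(400,320),interpolation=3),cv2.resize(q['frame'][245:384,80:230],(345,320),interpolation=3)]))
for n,z in [('cup_a',0),('wick_box',0),('jar',0)]:
    print(n,[(round(d['score'],2),np.round(W(p,d['centre']),3).tolist()) for d in mark_of(p,n)])
```

```text
top bar (157, array([ 0.5436, -0.2222]), np.float64(0.138), np.float64(18.61))
side bar (230, array([ 0.5459, -0.2226]), np.float64(0.139), np.float64(17.88))
cup_a [(0.83, [0.777, 0.065, 0.0]), (0.71, [0.798, -0.092, -0.001]), (0.55, [0.782, -0.192, -0.002]), (0.53, [0.503, 0.264, -0.002])]
wick_box [(0.87, [0.783, 0.214, -0.001]), (0.56, [0.505, 0.263, -0.004])]
jar [(0.88, [0.396, -0.431, -0.004])]
```

View pics/c1.png

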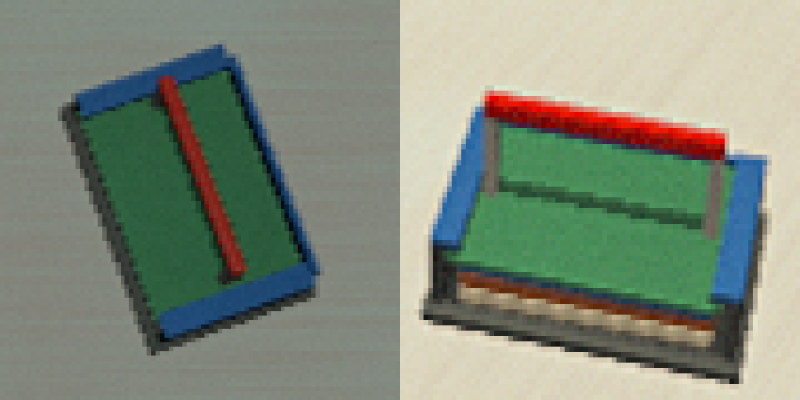

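View pics/c2.png

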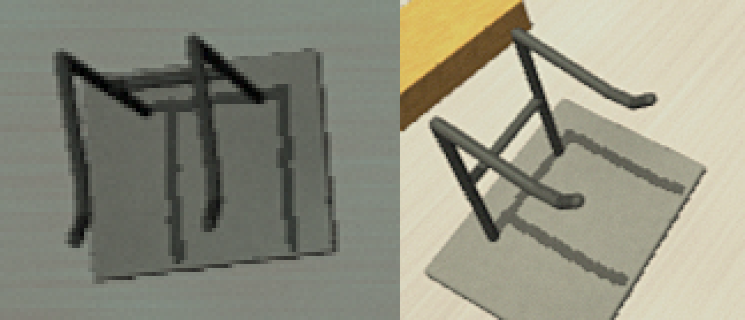

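The crop confirms it: the green plate with the red bar sits under blue lips, and the open end faces down-left in the top view (towards +y world). Next: rack and stand headings from their outlines.

Run:
```python
from h import *
def ang(a): return (np.degrees(np.arctan2(a[1],a[0]))).round(2)
for n in ['top','side']:
    p=viewer.get_image(n); f=p['frame']
    hsv=cv2.cvtColor(f,cv2.COLOR_BGR2HSV).astype(int)
    m=((abs(hsv[...,0]-108)<10)&(hsv[...,1]>130)).astype(np.uint8)
    m[:, :235]=0; m[:,335:]=0; m[:150]=0; m[250:]=0
    k,l,st,ce=cv2.connectedComponentsWithStats(m)
    for i in range(1,k):
        if st[i,4]<20: continue
        ys,xs=np.nonzero(l==i); w=np.array([ray_at(p,(x,y),0.053)[:2] for x,y in zip(xs,ys)])
        r=cv2.minAreaRect((w*1000).astype(np.float32)); b=cv2.boxPoints(r)
        e=max([b[1]-b[0],b[2]-b[1]],key=np.linalg.norm)
        print(n,'blue',st[i,4],np.round(r[0]),np.round(r[1]),ang(e))
    for t in ['stand','rack']:
        for d in trace(p,t)[:1]:
            M=d['pixels']; print(n,t,d['score'],M.sum())
            if t=='stand':
                ys,xs=np.nonzero(M); w=np.array([ray_at(p,(x,y),0.01)[:2] for x,y in zip(xs,ys)])
                np.save(f'/tmp/{n}.npy',M)
    for t in ['stand_seat','stand','rack_mouth','cover_bar']:
        print(n,t,[(np.round(W(p,d['centre']),4).tolist()) for d in mark_of(p,t)][:3])
    # grey base edges by Hough/LSD
    g=cv2.cvtColor(f,cv2.COLOR_BGR2GRAY); L=cv2.createLineSegmentDetector().detect(g)[0][:,0]
    for s in L:
        a=s[:2];b=s[2:]
        z=0.01
        A=ray_at(p,a,z)[:2];B=ray_at(p,b,z)[:2]; c=(A+B)/2
        if abs(c[0]-.54)<.17 and abs(c[1]-.265)<.16 and np.linalg.norm(A-B)>.07: print('  seg',s.round(),A.round(3),B.round(3),np.linalg.norm(A-B).round(3),ang(B-A))
print(bot.state()['time'])
```

```text
top blue 495 [ 543. -226.] [181. 116.] 18.97
top stand 0.72 3353
top rack 0.8 1018
top stand_seat []
top stand [[0.5025, 0.2618, -0.0041]]
top rack_mouth [[0.5236, -0.1662, 0.0364]]
top cover_bar [[0.2632, -0.2283, 0.0613], [0.3166, 0.1237, 0.0663], [0.5433, -0.2231, 0.1007]]
  seg [138. 173. 155. 188.] [0.654 0.282] [0.605 0.227] 0.074 -131.7
  seg [125. 194. 107. 182.] [0.586 0.323] [0.625 0.382] 0.071 56.6
  seg [109. 224. 104. 179.] [0.489 0.368] [0.635 0.393] 0.148 9.48
  seg [108. 185. 113. 219.] [0.614 0.378] [0.504 0.356] 0.112 -168.49
  seg [141. 221. 139. 193.] [0.499 0.267] [0.588 0.276] 0.089 5.62
  seg [170. 178. 174. 218.] [0.635 0.18 ] [0.505 0.165] 0.131 -173.24
  seg [143. 192. 145. 213.] [0.592 0.266] [0.522 0.255] 0.071 -170.42
  seg [162. 206. 164. 228.] [0.546 0.202] [0.475 0.194] 0.072 -174.01
  seg [161. 227. 159. 203.] [0.478 0.204] [0.554 0.213] 0.077 7.06
side blue 119 [ 621. -196.] [ 16. 107.] -71.51
side blue 171 [ 468. -249.] [ 19. 109.] -69.1
side stand 0.91 8356
side rack 0.72 730
side stand_seat [[0.5006, 0.264, 0.1776]]
side stand [[0.508, 0.2624, -0.
[... 573 characters left out ...]
5 -178.7
  seg [213. 319. 174. 382.] [0.475 0.169] [0.459 0.312] 0.144 96.18
  seg [120. 382.  90. 364.] [0.543 0.365] [0.619 0.374] 0.076 6.6
  seg [152. 287. 213. 317.] [0.639 0.183] [0.478 0.166] 0.161 -173.86
  seg [176. 370. 127. 342.] [0.469 0.292] [0.59  0.304] 0.121 5.63
  seg [200. 330. 155. 307.] [0.482 0.203] [0.598 0.214] 0.117 5.45
  seg [170. 382. 210. 318.] [0.465 0.315] [0.481 0.172] 0.144 -83.58
  seg [154. 301. 197. 324.] [0.611 0.205] [0.496 0.196] 0.115 -175.31
  seg [136. 341. 173. 363.] [0.576 0.293] [0.484 0.285] 0.093 -175.07
  seg [ 93. 363. 125. 382.] [0.616 0.369] [0.535 0.36 ] 0.081 -173.98
  seg [107. 307. 139. 328.] [0.686 0.271] [0.591 0.269] 0.095 -178.93
2.55
```

Bar at about (0.545, -0.222, 0.103) with heading 18.4°. Seat at about (0.501, 0.264, 0.176), stand yaw about 6.3°. I'll use tool spin -140° so the last joint stays in range for both the pick and the hang.

```bash
python3 -m pendant '[20,-30,50,-10,1, 60,-80,80,-20,1, 100,-130,80,-30,1, 140,-185,80,-40,1, 175,-235,80,-50,1, 205,-290,80,-60,1, 225,-345,80,-70,1, 245,-400,80,-80,1]'
python3 -m pendant '[8,-50,0,-10,1, 17,-100,0,-20,1, 25,-150,0,-30,1, 34,-200,0,-40,1, 42,-250,0,-50,1, 50,-300,0,-60,1, 58,-350,-20,-60,1, 67,-402,-50,-60,1]'
python3 - <<'E'
from h import *
s=bot.state(); print(s['time'],s['eef_pos'],s['q']); Rt=cv2.Rodrigues(np.array(s['eef_rot']))[0]; print(np.degrees(np.arctan2(Rt[1,1],Rt[0,1])))
p=viewer.get_image('wrist'); cv2.imwrite('pics/w1.png',p['frame']); print(p['camera_matrix'],p['xyz'])
for t in ['cover_bar','rack_mouth','rack','tile3_center']: print(t,[(round(d['score'],2),np.round(W(p,d['centre']),4).tolist()) for d in mark_of(p,t)])
E
```

```text
time: 3.55
eef_pos: [0.4767, 0.1828, 0.3114]
eef_rot: [2.445, 1.973, 0.001]
wrist_force: [0.9, 0.6, 1.2]
gripper_width: 0.0852
time: 4.55
eef_pos: [0.5435, -0.2191, 0.2616]
eef_rot: [3.101, 0.495, 0.003]
wrist_force: [0.9, 1.1, -0.5]
gripper_width: 0.0853
4.55 [ 0.54349639 -0.21907216  0.26156686] [-4.95858700e-01  4.05238031e-01  1.62019869e+00  5.93818304e-06
  1.11377442e+00  7.58645600e-01]
-71.87803268734996
[[297.31863964   0.         257.00428188]
 [  0.         297.31863964 189.5776909 ]
 [  0.           0.           1.        ]] [ 0.60973273 -0.19692891  0.40276439]
cover_bar [(0.97, [0.3193, 0.1196, 0.0651]), (0.74, [0.5454, -0.2207, 0.1038])]
rack_mouth [(0.56, [0.523, -0.1639, 0.0362])]
rack []
tile3_center []
```

View pics/w1.png

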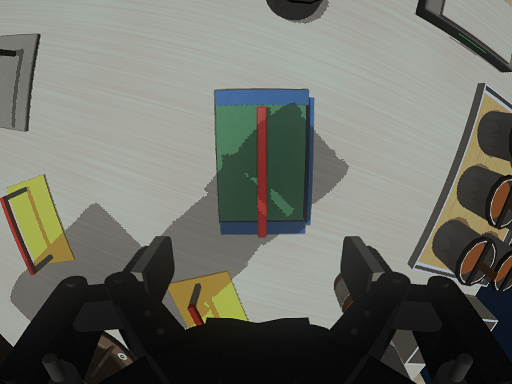

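The wrist view shows the red bar near-vertical at columns 258–267, rows 107–236, between the open jaws. I'll measure its pose and the lips' heading with the fisheye model.

```bash
cat >> h.py <<'E'
def fray(p,uv,z):
    K=np.array(p['camera_matrix']); d=(np.array(uv,float)-K[:2,2])/K[0,0]; r=np.linalg.norm(d)+1e-12
    v=R(p)@np.r_[d/r*np.sin(r),np.cos(r)]; o=np.array(p['xyz']); return (o+v*(z-o[2])/v[2])[:2]
E
python3 - <<'E'
from h import *
p=viewer.get_image('wrist'); f=p['frame']; hsv=cv2.cvtColor(f,cv2.COLOR_BGR2HSV).astype(int)
red=((hsv[...,0]<8)|(hsv[...,0]>172))&(hsv[...,1]>150)&(hsv[...,2]>60)
blue=(abs(hsv[...,0]-108)<10)&(hsv[...,1]>110)
def an(m,box,z):
    x0,y0,x1,y1=box; mm=np.zeros_like(m); mm[y0:y1,x0:x1]=m[y0:y1,x0:x1]
    ys,xs=np.nonzero(mm); w=np.array([fray(p,(x,y),z) for x,y in zip(xs,ys)])*1000
    r=cv2.minAreaRect(w.astype(np.float32)); b=cv2.boxPoints(r); e=max([b[1]-b[0],b[2]-b[1]],key=np.linalg.norm)
    l=cv2.fitLine(w.astype(np.float32),cv2.DIST_L2,0,.01,.01).ravel()
    print(len(xs),np.round(r[0],1),np.round(r[1],1),np.degrees(np.arctan2(e[1],e[0])).round(1)%180,'fit',np.degrees(np.arctan2(l[1],l[0])).round(2)%180)
an(red,(245,95,280,240),0.109)
an(blue,(205,85,309,106),0.053)
an(blue,(205,220,309,238),0.053)
an(blue,(205,80,320,240),0.053)
E
```

```text
1052 [ 546.  -223.6] [136.3   8.5] 18.3 fit 18.26
1345 [ 621.9 -198. ] [ 17.3 106.2] 108.5 fit 108.57
758 [ 468.5 -251.3] [ 15.5 108.1] 108.5 fit 108.63
2529 [ 547.  -228.1] [178.9 115. ] 18.8 fit 17.55
```

```bash
python3 -m pendant '[1,-1,-30,0.4,1, 1,-1,-60,0.4,1, 1,-1,-90,0.4,1, 1,-1,-120,0.4,1, 1,-1,-150,0.4,1, 1,-1,-170,0.4,1, 1,-1,-177,0.4,1, 1,-1,-177,0.4,1]'
python3 - <<'E'
from h import *
p=viewer.get_image('wrist'); cv2.imwrite('pics/w2.png',p['frame'])
p=viewer.get_image('side'); cv2.imwrite('pics/s2.png',cv2.resize(p['frame'][120:240,200:360],(800,600)))
print(bot.state()['eef_pos'])
E
```

```text
time: 5.85
eef_pos: [0.5445, -0.2177, 0.085]
eef_rot: [3.1, 0.507, 0.001]
wrist_force: [0.1, -0.4, -0.1]
gripper_width: 0.0851
[ 0.54461852 -0.21813618  0.08545073]
```

View pics/w2.png

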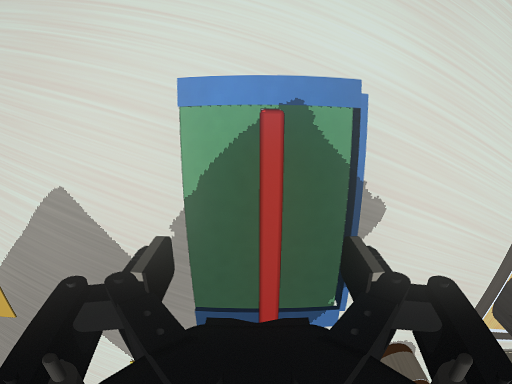

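View pics/s2.png

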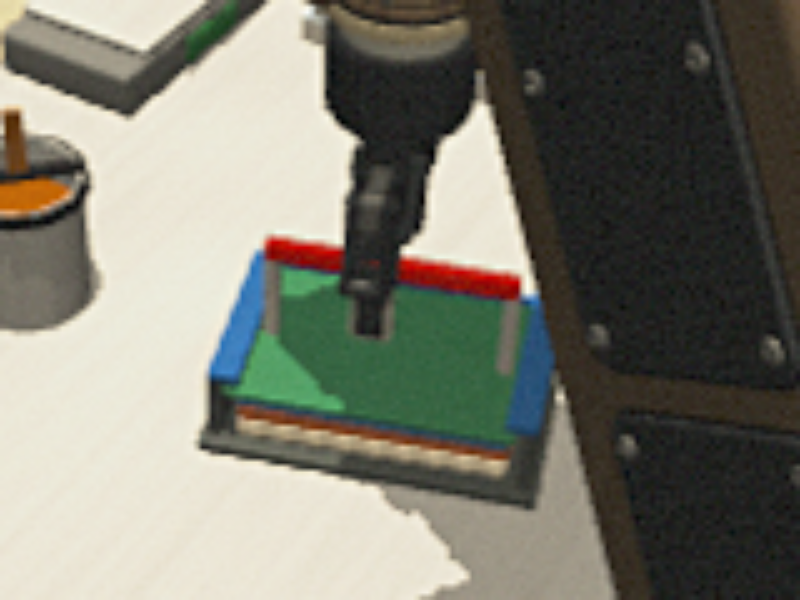

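The wrist view shows the bar at column 270 against a jaw middle of about 258, so the hand sits about 5 mm too far to rack +y; the measured pose agrees. I'll shift, then close.

```bash
python3 -m pendant '[1,-3,0,0,1, 1.5,-5,0,0,1, 1.5,-5,0,0,1, 1.5,-5,0,0,1, 1.5,-5,0,0,1, 1.5,-5,0,0,0.6, 1.5,-5,0,0,0.5, 1.5,-5,0,0,0.5]'
python3 - <<'E'
from h import *
p=viewer.get_image('wrist'); cv2.imwrite('pics/w3.png',p['frame'])
s=bot.state();print(s['eef_pos'],s['gripper_width'],s['wrist_force'])
E
```

```text
time: 6.95
eef_pos: [0.5456, -0.2232, 0.0843]
eef_rot: [3.101, 0.506, 0.0]
wrist_force: [0.6, -0.2, -0.1]
gripper_width: 0.0428
[ 0.54559936 -0.22325246  0.08431228] 0.04323929282968945 [-0.02723782 -0.03814365 -0.64759178]
```

View pics/w3.png

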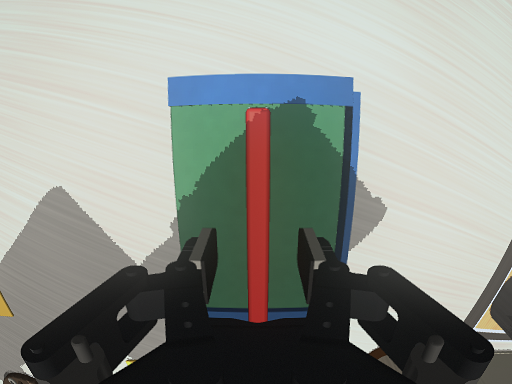

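The bar (col 258) is centred between the pads (cols 216 and 300). Closing.

```bash
python3 -m pendant '[0,0,0,0,0.3, 0,0,0,0,0.2, 0,0,0,0,0, 0,0,0,0,0, 0,0,0,0,0, 0,0,0,0,0, 0,0,0,0,0, 0,0,0,0,0]'
python3 -m pendant '[0,0,0.5,0,0, 0,0,1,0,0, 0,0,1,0,0, 0,0,1,0,0, 0,0,1,0,0, 0,0,1,0,0, 0,0,1,0,0, 0,0,1,0,0]'
python3 - <<'E'
from h import *
s=bot.state();print(s['eef_pos'],s['gripper_width'],s['wrist_force'])
E
```

```text
time: 8.0
eef_pos: [0.5457, -0.2233, 0.0844]
eef_rot: [3.1, 0.506, 0.0]
wrist_force: [0.2, 0.4, 3.1]
gripper_width: 0.0085
time: 9.0
eef_pos: [0.5456, -0.2233, 0.0853]
eef_rot: [3.101, 0.506, 0.0]
wrist_force: [0.9, -0.9, -4.0]
gripper_width: 0.0087
[ 0.54560996 -0.22326744  0.0853213 ] 0.008706382725733208 [ 0.93171515 -0.90070027 -3.96278507]
```

```bash
python3 -m pendant '[0,0,0.5,0,0, 0,0,1,0,0, 0,0,1,0,0, 0,0,1,0,0, 0,0,1,0,0, 0,0,1,0,0, 0,0,1,0,0, 0,0,1,0,0]'
python3 - <<'E'
from h import *
for i in range(3):
    s=bot.state();print(s['eef_pos'],s['gripper_width'],s['wrist_force'],s['torque']); 
    p=viewer.get_image('side')
cv2.imwrite('pics/s3.png',cv2.resize(p['frame'][150:230,220:330],(800,582),interpolation=3))
E
```

```text
time: 10.0
eef_pos: [0.5456, -0.2233, 0.0863]
eef_rot: [3.1, 0.506, 0.0]
wrist_force: [-0.4, -0.2, -3.4]
gripper_width: 0.0089
[ 0.5456364  -0.22326086  0.08634964] 0.008938869665385226 [-0.44176246 -0.18559319 -3.37845364] [-0.01302112 -0.00587801  0.04140214]
[ 0.5456176  -0.22324402  0.0863236 ] 0.008853397886423978 [ 0.2187242  -0.58729943 -4.73588172] [-0.00747134  0.02960158  0.02971969]
[ 0.54562355 -0.22324019  0.0863288 ] 0.008538426708719276 [-0.24140696  0.09232243 -3.47364322] [ 0.03535615 -0.06011761 -0.01379543]
```

View pics/s3.png

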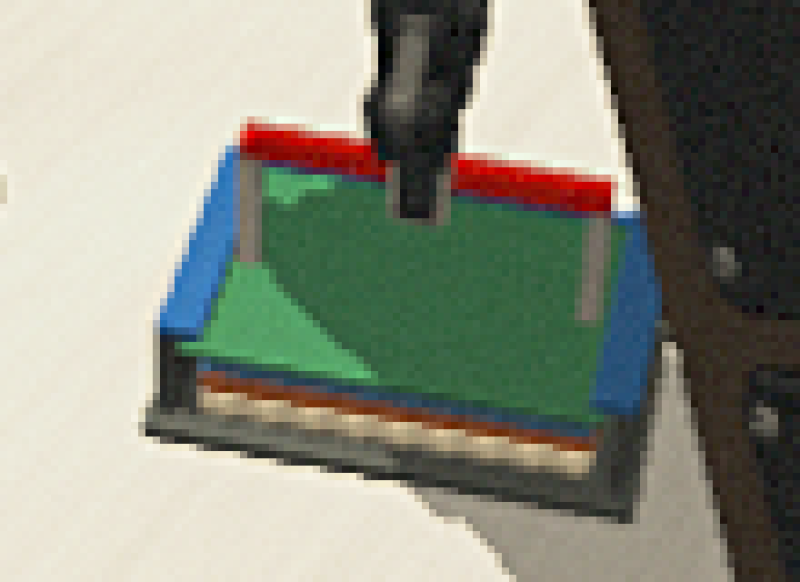

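The cover's full weight (about 3.9 N) is on the hand and a gap shows over the blue tile. Sliding along the rack's +y, (-0.317, 0.948).

```bash
python3 -m pendant '[-0.6,1.9,0,0,0, -1.6,4.7,0,0,0, -3.2,9.5,0,0,0, -4.8,14.2,0,0,0, -6.3,19,0,0,0, -7.9,23.7,0,0,0, -9.5,28.4,0,0,0, -9.5,28.4,0,0,0]'
python3 - <<'E'
from h import *
s=bot.state();print(s['eef_pos'],s['wrist_force'],s['torque']); 
p=viewer.get_image('top'); s=bot.state();print(s['eef_pos'],s['wrist_force'],s['torque'])
cv2.imwrite('pics/t4.png',cv2.resize(p['frame'][150:250,240:340],(600,600),interpolation=3))
p=viewer.get_image('side');cv2.imwrite('pics/s4.png',cv2.resize(p['frame'][150:230,220:330],(800,582),interpolation=3))
s=bot.state();print(s['eef_pos'],s['wrist_force'],s['torque'])
E
```

```text
time: 11.15
eef_pos: [0.536, -0.1945, 0.0864]
eef_rot: [3.1, 0.506, -0.0]
wrist_force: [-0.1, 0.0, -3.4]
gripper_width: 0.0091
[ 0.53601088 -0.19451581  0.08636031] [-1.0658736e-01  5.5254483e-04 -3.4086912e+00] [-0.024949   -0.03069947 -0.00475136]
[ 0.53614349 -0.1947496   0.08637661] [-0.0501826   0.57570399 -3.86059836] [-0.01829273  0.03470638  0.03068426]
[ 0.53622773 -0.19488513  0.08637325] [-0.55376249 -0.23531992 -4.34503442] [-0.00490936  0.01333768  0.02216631]
```

View pics/s4.png

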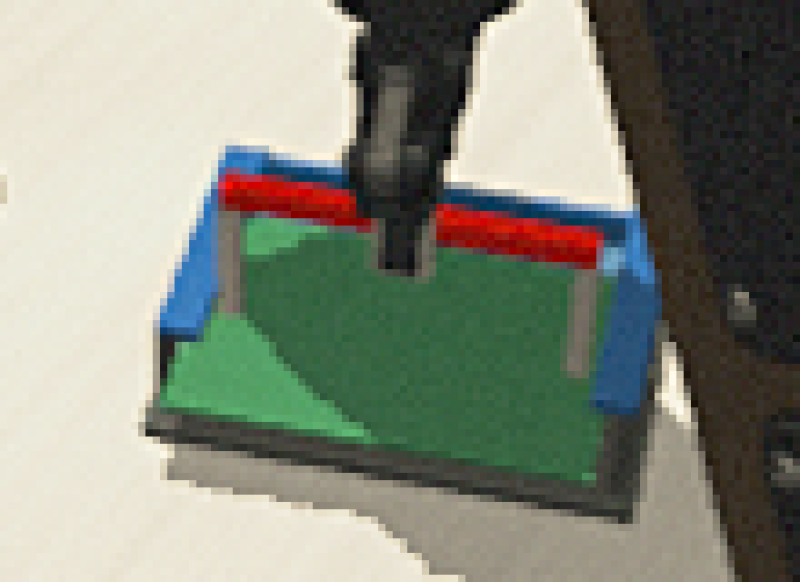

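No side force and it's staying level. Continuing.

```bash
python3 -m pendant '[-1.9,5.7,0,0,0, -3.8,11.4,0,0,0, -5.7,17.1,0,0,0, -7.6,22.8,0,0,0, -9.5,28.4,0,0,0, -11.4,34.1,0,0,0, -13.3,39.8,0,0,0, -15.2,45.5,0,0,0]'
python3 - <<'E'
from h import *
p=viewer.get_image('side');cv2.imwrite('pics/s5.png',cv2.resize(p['frame'][150:240,220:330],(733,600),interpolation=3))
p=viewer.get_image('top');cv2.imwrite('pics/t5.png',cv2.resize(p['frame'][150:250,240:340],(600,600),interpolation=3))
s=bot.state();print(s['eef_pos'],s['wrist_force'],s['torque'])
E
```

```text
time: 12.25
eef_pos: [0.5208, -0.149, 0.0863]
eef_rot: [3.101, 0.506, 0.0]
wrist_force: [0.4, -0.4, -3.8]
gripper_width: 0.0086
[ 0.52065044 -0.14877177  0.08633842] [-0.22610971 -0.18609704 -4.84817608] [ 0.00662189 -0.01651375 -0.01189357]
```

View pics/s5.png

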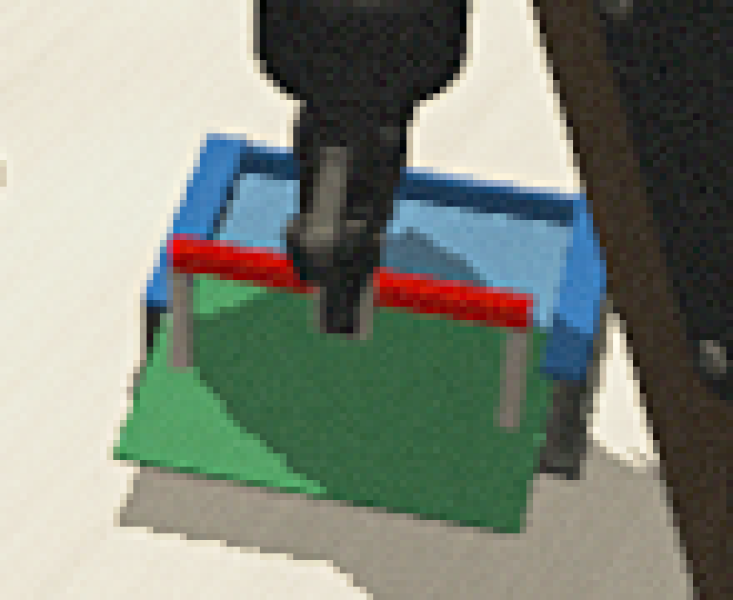

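The blue tile stayed behind against the stop side. The last 49 mm out:

```bash
python3 -m pendant '[-2.2,6.7,0,0,0, -4.4,13.3,0,0,0, -6.7,20,0,0,0, -8.9,26.6,0,0,0, -11.1,33.3,0,0,0, -13.3,39.9,0,0,0, -15.5,46.6,0,0,0, -15.5,46.6,0,0,0]'
python3 - <<'E'
from h import *
p=viewer.get_image('side');cv2.imwrite('pics/s6.png',cv2.resize(p['frame'][150:250,210:330],(720,600),interpolation=3))
s=bot.state();print(s['eef_pos'],s['wrist_force'],s['torque'])
print([(round(d['score'],2),np.round(W(p,d['centre']),4).tolist()) for d in mark_of(p,'stand_seat')])
for t in ['tile3_center','rack_mouth','cover_bar']: print(t,[(round(d['score'],2),np.round(W(p,d['centre']),4).tolist()) for d in mark_of(p,t)])
E
```

```text
time: 13.35
eef_pos: [0.5052, -0.1023, 0.0864]
eef_rot: [3.1, 0.507, -0.0]
wrist_force: [0.4, 0.0, -4.7]
gripper_width: 0.009
[ 0.50545943 -0.10261318  0.08640055] [ 0.7463354  -0.16606015 -4.79545823] [-0.03049553  0.0239892  -0.01592745]
[(0.68, [0.4996, 0.2627, 0.1788]), (0.55, [0.7837, 0.2138, 0.0042])]
tile3_center [(0.73, [0.5412, -0.2273, 0.0394])]
rack_mouth [(0.59, [0.5014, 0.2642, 0.1776])]
cover_bar [(0.77, [0.3217, 0.127, 0.067]), (0.66, [0.5033, -0.1022, 0.1083])]
```

View pics/s6.png

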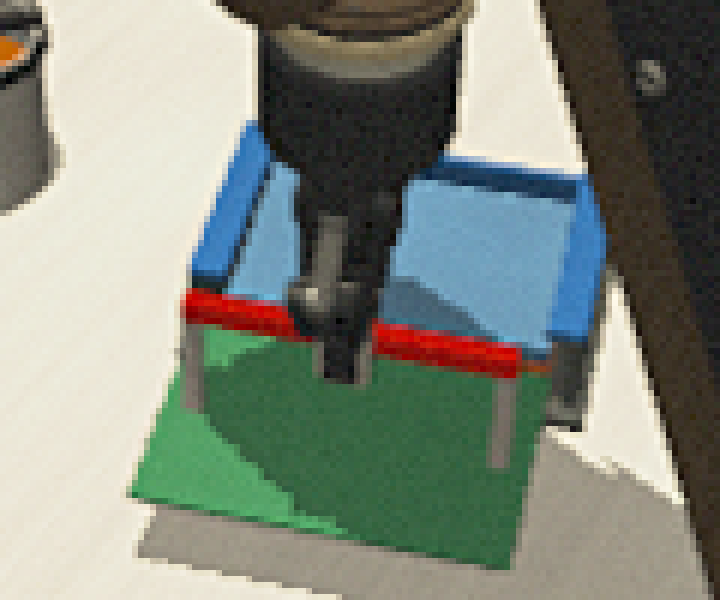

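The cover is out (127 mm), level, and the tiles are in place. Now up, turn +77.8°, and over to the pre-entry point in front of the tips.

```bash
python3 -m pendant '[0,0,40,0,0, 0,0,80,0,0, -10,25,99,10,0, -20,65,99,20,0, -30,105,99,30,0, -45,145,99,40,0, -60,185,99,50,0, -75,215,99,60,0]'
python3 -m pendant '[-10,20,0,10,0, -20,45,0,17.8,0, -29,75,0,17.8,0, -29,105,0,17.8,0, -29,130,0,17.8,0, -29,140,0,17.8,0, -29,140,0,17.8,0, -29,140,0,17.8,0]'
python3 - <<'E'
from h import *
s=bot.state();print(s['eef_pos'],s['wrist_force'],s['torque']);Rt=cv2.Rodrigues(np.array(s['eef_rot']))[0]; print(np.degrees(np.arctan2(Rt[1,1],Rt[0,1])))
for n in ['side','top','wrist']:
    p=viewer.get_image(n);cv2.imwrite(f'pics/{n}7.png',p['frame'])
    for t in ['stand_seat','cover_bar','stand']: print(n,t,[(round(d['score'],2),np.round(W(p,d['centre']),4).tolist()) for d in mark_of(p,t)])
E
```

```text
time: 14.6
eef_pos: [0.4298, 0.1135, 0.1854]
eef_rot: [2.426, 1.996, 0.0]
wrist_force: [0.1, -0.3, -4.0]
gripper_width: 0.0088
time: 15.6
eef_pos: [0.4014, 0.2515, 0.1853]
eef_rot: [2.096, 2.34, -0.001]
wrist_force: [0.6, 0.0, -5.0]
gripper_width: 0.0088
[0.401376   0.25150333 0.18527674] [ 0.58613411  0.04089143 -4.9621509 ] [-0.00539031 -0.03701098 -0.01599613]
6.294875055797066
side stand_seat [(0.59, [0.5005, 0.2639, 0.178])]
side cover_bar [(0.78, [0.2665, -0.2319, 0.0667]), (0.76, [0.3193, 0.1252, 0.0668]), (0.59, [0.4035, 0.2539, 0.2067])]
side stand [(0.57, [0.5034, 0.261, -0.0017])]
top stand_seat [(0.77, [0.4994, 0.2637, 0.1726])]
top cover_bar [(0.88, [0.2632, -0.2312, 0.0602]), (0.58, [0.3957, 0.2512, 0.2018]), (0.57, [0.3143, 0.1248, 0.066])]
top stand [(0.96, [0.5038, 0.2611, -0.0034])]
wrist stand_seat [(0.9, [0.4998, 0.2571, 0.1756])]
wrist cover_bar [(0.49, [0.401, 0.2526, 0.1369])]
wrist stand [(0.61, [0.5008, 0.2615, 0.0015])]
```

View pics/side7.png

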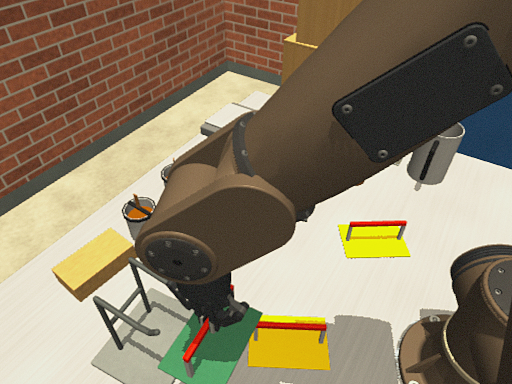

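View pics/wrist7.png

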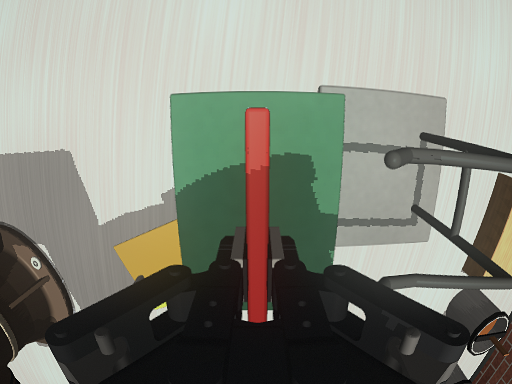

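View pics/top7.png

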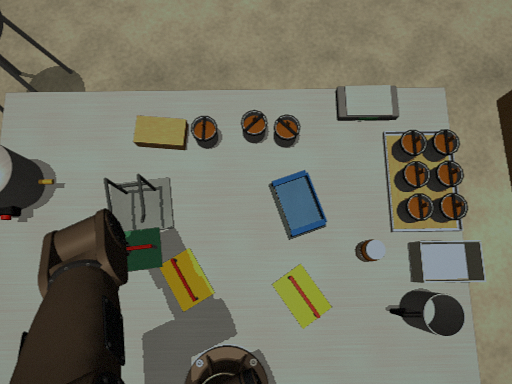

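Everything's in place; the wrist view shows the prong tips at about (393,158) and (385,283). I'll check the tips' positions against the seat estimate.

Run:
```python
from h import *
p=viewer.get_image('wrist'); f=p['frame']
cv2.imwrite('pics/w8.png',cv2.resize(f[120:310,340:500],(672,798)))
a=np.radians(6.3); 
for uv in [(396,158),(386,284)]:
    w=fray(p,uv,0.180); d=w-np.array([0.5003,0.2630]); print(w, (d@[np.cos(a),np.sin(a)]).round(4),(d@[-np.sin(a),np.cos(a)]).round(4))
K=np.array(p['camera_matrix'])
g=f.copy()
def fproj(w):
    c=R(p).T@(np.array(w)-np.array(p['xyz'])); th=np.arctan2(np.hypot(c[0],c[1]),c[2]); u=c[:2]/np.hypot(c[0],c[1])*th*K[0,0]+K[:2,2]; return u
for sy in(-45,45):
    for x,z in [(-30,188),(-30,178),(-12,165),(12,165),(95,190)]:
        l=np.array([x,sy])/1000; w=[0.5003+l[0]*np.cos(a)-l[1]*np.sin(a),0.263+l[0]*np.sin(a)+l[1]*np.cos(a),z/1000]
        u=fproj(w); cv2.circle(g,tuple(int(v) for v in np.round(u)),2,(0,255,255),-1)
cv2.imwrite('pics/w9.png',cv2.resize(g[110:310,300:512],(800,755)))
```

```text
[0.47018719 0.30614316] -0.0252 0.0462
[0.48588905 0.22749932] -0.0182 -0.0337
```

View pics/w9.png

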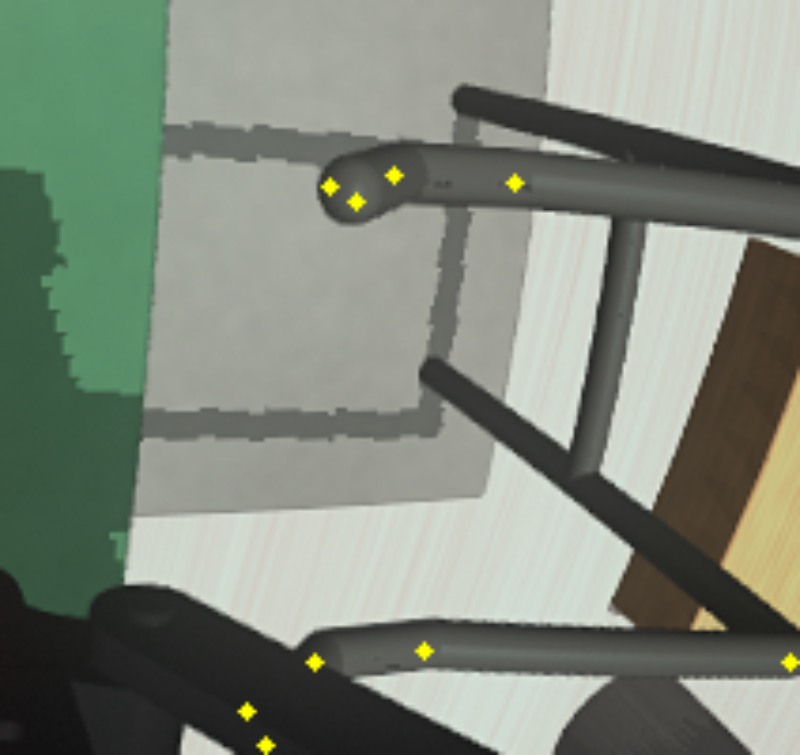

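The model overlay lands on the visible prong, so the estimate holds within about 2 mm. Moving the bar in over the tips at bar height 0.204.

```bash
python3 -m pendant '[10,1.1,0,0,0, 25,2.7,0,0,0, 40,4.3,0,0,0, 55,5.9,0,0,0, 70,7.5,0,0,0, 85,9.1,0,0,0, 99,10.6,0,0,0, 99,10.6,0,0,0]'
python3 - <<'E'
from h import *
for i in range(1): p=viewer.get_image('wrist')
cv2.imwrite('pics/w10.png',p['frame'])
p=viewer.get_image('side');cv2.imwrite('pics/s10.png',cv2.resize(p['frame'][234:384,60:260],(800,600),interpolation=3))
s=bot.state();print(s['eef_pos'],s['wrist_force'],s['torque'])
E
```

```text
time: 17.25
eef_pos: [0.5012, 0.2628, 0.1851]
eef_rot: [2.096, 2.34, 0.0]
wrist_force: [-0.3, 0.4, -4.3]
gripper_width: 0.0088
[0.5000745  0.26275597 0.1851183 ] [-0.03488041  0.37913663 -5.40429592] [-0.02084668  0.04442326 -0.04556966]
```

View pics/w10.png

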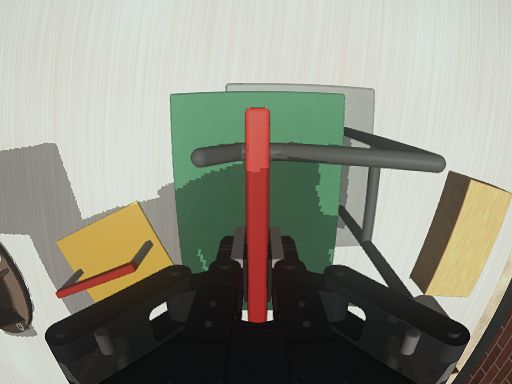

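View pics/s10.png

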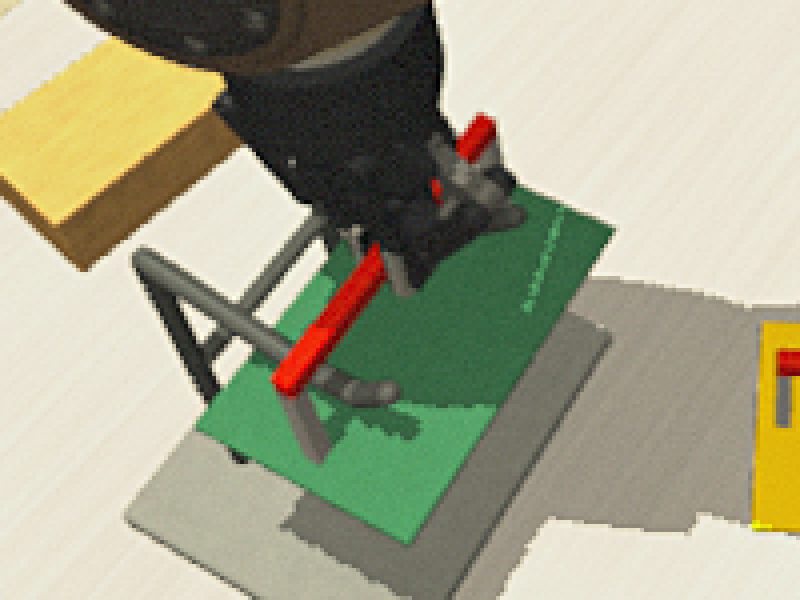

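The prongs lie between bar and plate, and the posts are outside them. Lowering 24 mm, then feeling for the seat.

```bash
python3 -m pendant '[0,0,-4,0,0, 0,0,-8,0,0, 0,0,-12,0,0, 0,0,-16,0,0, 0,0,-20,0,0, 0,0,-23,0,0, 0,0,-24,0,0, 0,0,-24,0,0]'
python3 -m pendant '[0,0,-0.5,0,0, 0,0,-0.5,0,0, 0,0,-1,0,0, 0,0,-1,0,0, 0,0,-1.5,0,0, 0,0,-1.5,0,0, 0,0,-2,0,0, 0,0,-2,0,0]'
```

```text
time: 18.35
eef_pos: [0.5004, 0.2628, 0.1613]
eef_rot: [2.096, 2.341, 0.0]
wrist_force: [-0.3, -0.5, -4.2]
gripper_width: 0.0088
time: 19.35
eef_pos: [0.5004, 0.2628, 0.1593]
eef_rot: [2.095, 2.341, -0.0]
wrist_force: [0.2, 0.7, -4.1]
gripper_width: 0.0085
```

```bash
python3 -m pendant '[0,0,-0.5,0,0, 0,0,-0.5,0,0, 0,0,-1,0,0, 0,0,-1,0,0, 0,0,-1.5,0,0, 0,0,-1.5,0,0, 0,0,-1.5,0,0, 0,0,-1.5,0,0]'
```

```text
time: 20.35
eef_pos: [0.5004, 0.2628, 0.1578]
eef_rot: [2.095, 2.341, 0.0]
wrist_force: [-0.2, -0.0, -4.2]
gripper_width: 0.0086
```

```bash
python3 -m pendant '[0,0,-0.3,0,0, 0,0,-0.3,0,0, 0,0,-0.6,0,0, 0,0,-0.6,0,0, 0,0,-0.8,0,0, 0,0,-0.8,0,0, 0,0,-0.8,0,0, 0,0,-0.8,0,0]'
```

```text
time: 21.35
eef_pos: [0.5005, 0.2629, 0.1573]
eef_rot: [2.095, 2.34, 0.001]
wrist_force: [-1.6, -1.7, 4.1]
gripper_width: 0.0087
```

Contact found: about 8 N on the prongs now. A further 0.2 mm makes the tug, then hold.

```bash
python3 -m pendant '[0,0,-0.1,0,0, 0,0,-0.2,0,0, 0,0,-0.2,0,0, 0,0,-0.2,0,0, 0,0,-0.2,0,0, 0,0,-0.2,0,0, 0,0,-0.2,0,0, 0,0,-0.2,0,0]'
```

```text
time: 22.35
eef_pos: [0.5005, 0.2629, 0.1572]
eef_rot: [2.095, 2.34, 0.001]
wrist_force: [-2.9, -1.6, 6.2]
gripper_width: 0.0088
```

```bash
python3 -m pendant '[0,0,-0.1,0,0, 0,0,-0.3,0,0, 0,0,-0.4,0,0, 0,0,-0.4,0,0, 0,0,-0.4,0,0, 0,0,-0.4,0,0, 0,0,-0.4,0,0, 0,0,-0.4,0,0]'
python3 - <<'E'
from h import *
for i in range(3):
    p=viewer.get_image(['side','top','wrist'][i]); s=bot.state(); print(s['wrist_force'],s['torque'])
    cv2.imwrite(f'pics/x{i}.png',p['frame'])
    print([(round(d['score'],2),np.round(W(p,d['centre']),4).tolist()) for d in mark_of(p,'cover_bar')])
E
```

```text
time: 23.35
eef_pos: [0.5005, 0.2629, 0.1572]
eef_rot: [2.095, 2.34, 0.001]
wrist_force: [-4.6, -1.4, 9.5]
gripper_width: 0.0084
[-4.22449322 -1.08568194  9.53872559] [-0.32458969  0.69052218 -0.00180915]
[(0.71, [0.5004, 0.2639, 0.1782]), (0.66, [0.3215, 0.1214, 0.0652]), (0.61, [0.2645, -0.232, 0.0636])]
[-4.43853774 -2.07637822 10.68766764] [-0.31980491  0.58228751  0.02857121]
[(0.86, [0.4969, 0.2641, 0.1743]), (0.63, [0.314, 0.1225, 0.0661]), (0.57, [0.2597, -0.2291, 0.0639])]
[-3.58392463 -1.72560028  9.65219384] [-0.26022164  0.60825027  0.01571712]
[(0.85, [0.3171, 0.1226, 0.0658]), (0.77, [0.4996, 0.2618, 0.1789])]
```

View pics/x2.png

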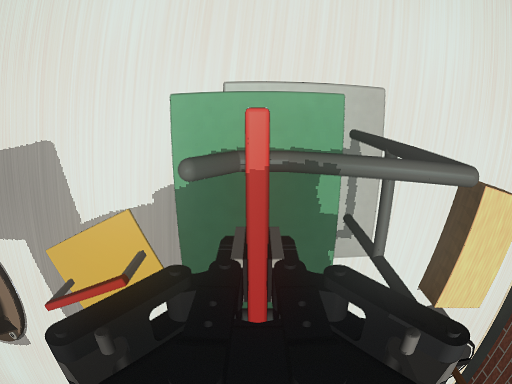

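View pics/x0.png

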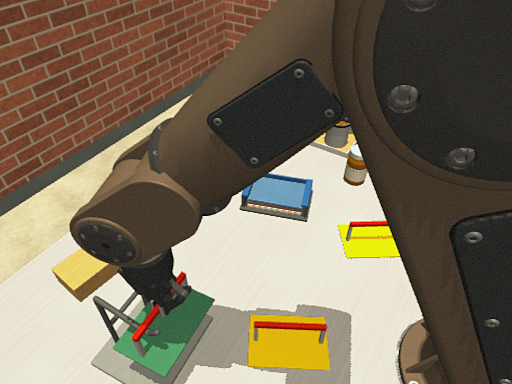

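The 10 N tug was held for over 0.5 s. Before releasing I'll check the bar's x on the seats, since a -x force of 4 N also shows up.

Run:
```python
from h import *
p=viewer.get_image('wrist'); f=p['frame']; s=bot.state()
K=np.array(p['camera_matrix']); a=np.radians(6.3); g=f.copy()
def fproj(w):
    c=R(p).T@(np.array(w)-np.array(p['xyz'])); th=np.arctan2(np.hypot(c[0],c[1]),c[2]); return c[:2]/np.hypot(c[0],c[1])*th*K[0,0]+K[:2,2]
for sy in(-45,):
    for x,z in [(-30,183),(-12,165),(12,165),(95,185)]:
        l=np.array([x,sy])/1000; w=[0.5003+l[0]*np.cos(a)-l[1]*np.sin(a),0.263+l[0]*np.sin(a)+l[1]*np.cos(a),z/1000]
        u=fproj(w); print(x,u.round(1)); cv2.circle(g,tuple(int(v) for v in np.round(u)),1,(0,255,255),-1)
cv2.imwrite('pics/y.png',cv2.resize(g[100:220,160:500],(800,282),interpolation=cv2.INTER_NEAREST))
```

```text
-30 [201. 338.]
-12 [236.5 318. ]
12 [278.2 318. ]
95 [421.7 327.2]
```

View pics/y.png

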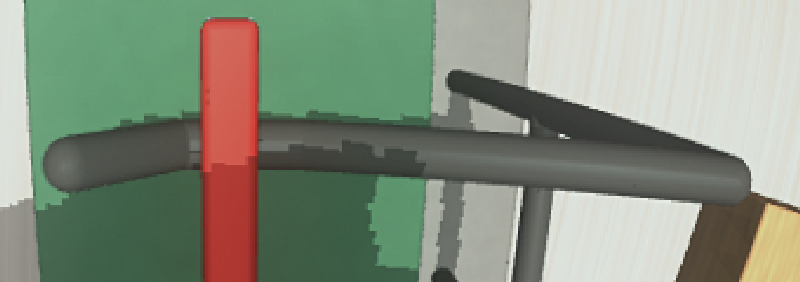

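Run:
```python
from h import *
p=viewer.get_image('wrist'); a=np.radians(6.3); s=bot.state(); print(p['xyz'],s['eef_pos'])
o=np.array([0.5003,0.263])
for nm,uv,z in [('tip end',(179,169),.183),('kink top',(239.5,154),.170),('bar L',(245.5,140),.182),('bar R',(269.5,140),.182),('bar end',(257,108),.182),('bend',(478,176),.187)]:
    d=fray(p,uv,z)-o; print(nm,(d@[np.cos(a),np.sin(a)]*1000).round(1),(d@[-np.sin(a),np.cos(a)]*1000).round(1))
```

```text
[0.49212984 0.33299276 0.29824526] [0.50051743 0.26287471 0.1571835 ]
tip end -31.9 45.8
kink top -8.0 49.5
bar L -4.8 57.1
bar R 4.6 57.1
bar end -0.4 69.6
bend 104.6 45.1
```

The bar sits about 3–4 mm to -x of the seat centre (tolerance 14) and within 1 mm in y, fully on the level part. I'll relieve the preload, then open.

```bash
python3 -m pendant '[0,0,0.2,0,0, 0,0,0.4,0,0, 0,0,0.6,0,0, 0,0,0.7,0,0, 0,0,0.7,0,0, 0,0,0.7,0,0, 0,0,0.7,0,0, 0,0,0.7,0,0]'
```

```text
time: 24.75
eef_pos: [0.5005, 0.2629, 0.1572]
eef_rot: [2.095, 2.34, 0.0]
wrist_force: [-2.5, -0.5, 6.9]
gripper_width: 0.0089
```

```bash
python3 -m pendant '[0,0,0.2,0,0, 0,0,0.4,0,0, 0,0,0.5,0,0, 0,0,0.5,0,0, 0,0,0.5,0,0, 0,0,0.5,0,0, 0,0,0.5,0,0, 0,0,0.5,0,0]'
```

```text
time: 25.75
eef_pos: [0.5003, 0.2628, 0.1575]
eef_rot: [-2.095, -2.341, 0.001]
wrist_force: [-0.3, 0.4, -3.4]
gripper_width: 0.0086
```

```bash
python3 -m pendant '[0,0,-0.2,0,0, 0,0,-0.2,0,0, 0,0,-0.2,0,0, 0,0,-0.2,0,0.15, 0,0,-0.2,0,0.3, 0,0,-0.2,0,0.5, 0,0,-0.2,0,0.5, 0,0,-0.2,0,0.5]'
python3 - <<'E'
from h import *
p=viewer.get_image('wrist'); cv2.imwrite('pics/z1.png',p['frame']); s=bot.state(); print(s['wrist_force'],s['gripper_width'])
E
```

```text
time: 26.75
eef_pos: [0.5004, 0.2629, 0.1575]
eef_rot: [2.095, 2.341, 0.0]
wrist_force: [0.0, 1.2, -0.8]
gripper_width: 0.0427
[ 0.32760589  0.33765082 -0.7642213 ] 0.04278798404653265
```

View pics/z1.png

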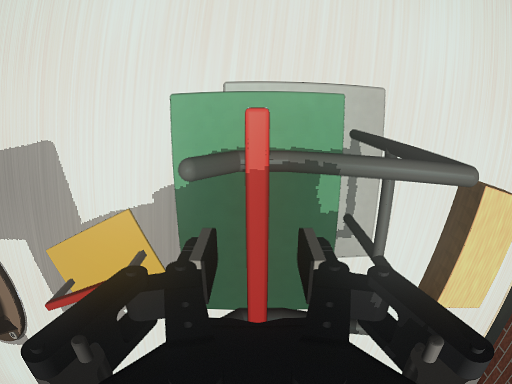

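The cover stays hanging, with the fingers clear on both sides. Going straight up.

```bash
python3 -m pendant '[0,0,5,0,0.5, 0,0,15,0,0.5, 0,0,30,0,0.5, 0,0,55,0,0.5, 0,0,85,0,0.5, 0,0,115,0,0.5, 0,0,140,0,0.5, 0,0,150,0,0.5]'
python3 -m pendant '[-10,-40,0,0,0.5, -20,-90,0,0,0.5, -30,-140,0,0,0.5, -30,-190,0,0,0.5, -30,-230,0,0,0.5, -30,-250,0,0,0.5, -30,-250,0,0,0.5, -30,-250,0,0,0.5]'
python3 - <<'E'
from h import *
for n in ['side','top']:
    p=viewer.get_image(n); cv2.imwrite(f'pics/{n}_end.png',p['frame'])
    for t in ['cover_bar','stand_seat','tile3_center','cup_a','jar','wick_box']: print(n,t,[(round(d['score'],2),np.round(W(p,d['centre']),4).tolist()) for d in mark_of(p,t)][:4])
E
```

```text
time: 27.8
eef_pos: [0.5006, 0.2629, 0.3096]
eef_rot: [2.094, 2.34, 0.004]
wrist_force: [-0.1, -0.2, -1.0]
gripper_width: 0.043
time: 28.8
eef_pos: [0.4703, 0.0133, 0.3074]
eef_rot: [-2.095, -2.34, -0.0]
wrist_force: [-0.2, 0.2, -0.5]
gripper_width: 0.0427
side cover_bar [(0.68, [0.5004, 0.2632, 0.1767]), (0.56, [0.2659, -0.2294, 0.0664]), (0.56, [0.3228, 0.126, 0.0659])]
side stand_seat [(0.97, [0.4997, 0.2643, 0.179])]
side tile3_center [(0.66, [0.7812, 0.2135, 0.0042]), (0.64, [0.5429, -0.2251, 0.0345])]
side cup_a [(0.98, [0.7937, -0.0952, 0.0047]), (0.76, [0.7753, 0.0581, 0.0031]), (0.59, [0.7767, -0.1913, 0.0017])]
side jar [(0.89, [0.3964, -0.4358, -0.0006])]
side wick_box [(0.73, [0.7794, 0.2111, 0.0036])]
top cover_bar [(0.92, [0.4967, 0.2645, 0.1769]), (0.85, [0.2636, -0.2308, 0.0629]), (0.28, [0.7837, 0.2128, 0.001])]
top stand_seat [(0.78, [0.5, 0.2649, 0.1737])]
top tile3_center [(0.86, [0.5438, -0.2233, 0.0298])]
top cup_a [(0.94, [0.7748, 0.065, -0.0002]), (0.82, [0.7771, -0.1935, -0.0024]), (0.73, [0.7965, -0.0922, -0.0007]), (0.71, [0.7818, 0.2147, -0.0006])]
top jar [(0.89, [0.3972, -0.4312, -0.0024]), (0.36, [0.7844, 0.2121, 0.0009])]
top wick_box [(0.91, [0.7818, 0.2129, -0.0015])]
```

View pics/side_end.png

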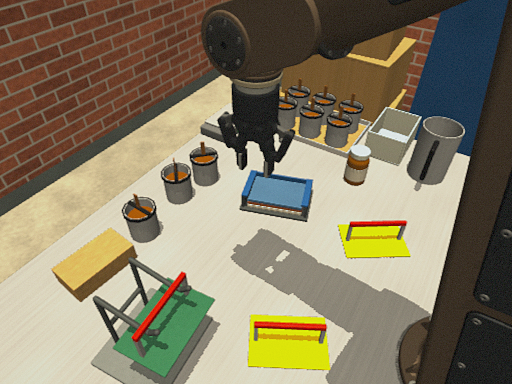

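View pics/top_end.png

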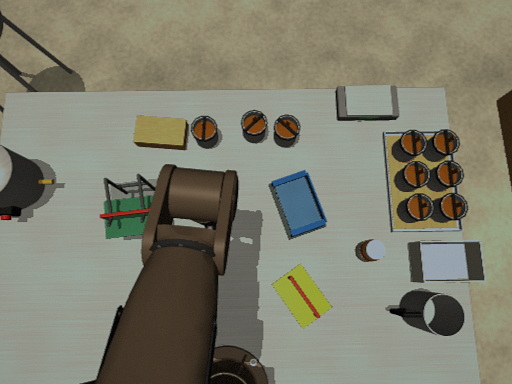

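The cover hangs level on both prongs (side view about (163,305)), the tiles and bystanders are where they were, and the arm is clear.

```bash
python3 -c "
from workcell import bot; print(bot.hand_in()); print(bot.state()['time'])"
```

```text
the job is handed in; nothing more can be done
None
the job is handed in; nothing more can be done
```

The cover is off the tiles and hanging by its red bar across both prongs of the hook stand. I handed the job in at about 29 s of the 64 s allowed; the hand-in gives no verdict.

- **Lift and slide:** I gripped the green cover by its bar and raised it about 2 mm, until the wrist carried its full weight of about 4 N. I then slid it level 127 mm out of the open end; the readings along the way showed no side force beyond sensor noise.
- **Hang and tug:** I turned the cover about 78°, brought the bar in over the tips and lowered it onto the seats. The wrist read about 10 N downward, or about 14 N on the prongs with the cover's weight. I held that for more than half a second, eased it off, opened the gripper and moved the arm clear.
- **Last checks:** The final pictures show the cover level on both prongs. The bar's centre was within about 4 mm of the seat point. The blue tile, cups, jar and box are where they were, within the few millimetres the cameras can resolve. The two lower tiles were never measured separately; they only looked unmoved in the pictures.
- **Disagreements:**
  - The wrist view put the bar 3–4 mm towards -x of the seat centre, while the networks put it within 1–3 mm; both are inside the 14 mm allowed.
  - During the tug the wrist also read about 4 N along -x. It was gone once the tug was eased off.

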